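Roll the utensil rail into the vee jig and clamp it

ROBOT

A 6-joint arm with a two-finger parallel gripper is mounted at the origin on the work surface. World frame = base frame: x ahead of the robot, y to its left, z up, the work surface at z = 0. Lengths are in m, angles in rad, forces in N, time in s.
With the tool pointing down it reaches from about 0.375 to 0.9 m from the base axis. Payload 3.1 kg.
Tool frame: the origin (TCP) lies at the centre of the arm's flange, where the gripper is bolted on; the fingertips stand robot.tip_extent ahead of it and the grasp point (between the pads) lies 164 mm ahead of it (robot.tip_extent is the distance from the TCP to the fingertips, in m); z points along the fingers, y is the line along which they close (so a half turn about z gives the same grasp; the last joint's range is limited). The gripper opens to 87 mm and grips with 3 to 60 N. Pads are 19 mm wide; open, the fingers measure 117 mm over their backs; the gripper's body (75 mm by 190 mm) begins 51 mm behind the grasp point.
Start: joints at [1.016, 0.527, 1.433, -0, 1.181, -0.178], TCP at [0.229, 0.581, 0.405] pointing down, gripper open.
Joint ranges: [-3.08, 3.08], [-0.75, 2.2], [0.22, 2.44], [-1.43, 4.57], [0, 2.65], [-2.85, 2.85]. Speed limits (rad/s): [2.79, 2.79, 3.14, 3.14, 3.14, 3.14].

INTERFACE

Orientations are given as a unit quaternion [x, y, z, w].
In Python, from rig import get_obs, camera, hand_in, cut_out, robot gives the robot as it stands.
- The arm moves only by the tool step_arm, never from a script. Its argument "rows" is a list of rows, each a list of 6 numbers: the shift along the world's x, y, z in m, then the turn, a rotation vector about the world's x, y, z in degrees. A call has 1 to 12 rows; each row shifts and turns the commanded pose from where the row before left it; what a row does not reach is not made up. A row lasts 1/8 s, in which the tool goes at most 62.5 mm and 10.7 degrees, less where a joint would pass 70% of its speed; a pose out of reach is approached as far as the arm can. A call is refused whole if a number of a shift passes 0.0625 or a number of a turn 10.7, either way. A call with a gripper value outside its range is refused whole. "jaw" is the finger opening in m, from 0 to 0.087, set as the call begins (left out, the last holds). The fingers move at their own pace and stop on an object; "squeeze" is the grip in N (left out, the last holds). Time passes only in rows, so rows that do not move let the fingers close. It gives the time, the measured TCP pose, the force, the opening and the grip force at its end, in the units of the state.
- get_obs(): the state, without advancing time (a new reading comes with each control period).
- camera(name): name is "scene" or "top" or "wrist"; returns a dict with "pixels" (420x560x3 uint8, blue, green, red), "depth" (420x560 float32, m along the optical axis (not along the pixel's ray), 0 where there is no reading), "fov_y" (degrees; the focal length in pixels is half the picture's height over the tangent of half this angle, whatever the lens; pixels are square), "cx", "cy" (the principal point, pixels), "extrinsics" (4x4, takes a point from camera to world coordinates); the wrist camera has in their place "mount" (4x4, takes a point from camera to tool coordinates, whose origin is the TCP and whose axes are the flange's). Camera axes: x right, y up, looking along -z (the intrinsics and any distortion apply to the point x, -y, -z); pixel columns grow to the right and rows downward; lengths in m; the calibration is good to about 2 mm. A picture is of the moment at which its call begins: read the wrist's pose just before it.
- hand_in(): hands the job in; it is judged then, once.
Trained networks look in the newest picture that a camera, given by its name, has taken for a name from the list of things; names that differ only in an ending like _2 or _b are one class to them, and where a whole thing is asked for, a point or a joint stands for the part that bears it (a point fixed in the world has none). Each returns a list of dicts, best first, with "confidence" (0 to 1); they miss things now and then, are a little off and sometimes report something else, mostly with a low value. They report only what shows in the picture. A call takes as long as a camera call.
- cut_out(label, camera): "region" (420x560 bool, what is visible of it) and "extent" ([centre column, centre row, width, height] in pixels, round what is visible of it).
The state is a dict: "time": time; "q": joint angles; "joint_velocities": joint speeds; "joint_torque": joint torques, N m; "position": TCP position; "tool_rot": TCP orientation; "ft_force": force on the tool from outside, world axes, zero at the start; "moment": the same for the moment, N m; "grip_width": finger opening in m; "grip_force": force on a finger pad.
Only numpy, scipy, OpenCV 4.12 (cv2) and the standard library are available. Lean on these libraries where they do the work, as an engineer would, in place of code of your own. Each camera call takes 0.05 s, during which the arm holds its last target. There are 200 camera calls.

TASK

Get the loose steel utensil rail ready for its end fittings: roll it along the jig's loading shelf (do not lift it) over the hump so that it drops and settles in the vee, then gently slide it along the vee until its end butts against the end stop. Only then push the clamp's knob down until the sprung pad presses firmly but not hard on the rail, about 7 newtons, and let go; leave everything else on the counter where it is.

Things in the scene. Friction and masses are not known exactly. Their poses are not given: they have to be found in the camera images.
- jig: Fixed plywood jig, 250 mm deep (its x), 200 mm wide (y -100 to +100 mm). Origin on the counter straight under the vee's line; x points from the loading shelf towards the vee, y along the vee towards the end stop, z up. Along x (mm): rear lip -170 to -162, top 61.5 high; level loading shelf -162 to -80, 55.5 high; gentle rise to the hump's crest; fall to -18, 50 high; then the vee.
- crest (a point): Middle of the hump's crest line between shelf and vee: jig x -50 mm, 58 mm high; the crest runs along the jig's y. A rail whose axis is pushed past it rolls down into the vee by itself. Axes as the jig's.
- rail: Loose round steel rail, 32 mm diameter, 220 mm long over its flat 24 mm end faces (edges rounded), about 0.27 kg. Origin at its middle on its axis; its own x lies along the axis and points to the end that faces the end stop (roughly the jig's +y); its y and z turn as it rolls. It starts lying on the loading shelf, a little askew.
- rail_end_stop (a point): Centre of the rail's end face that must meet the end stop.
- rail_end_free (a point): Centre of the rail's other end face, the one to push on when sliding it; it overhangs the vee.
- end_stop: Fixed steel block across the vee's +y end, 60 mm in jig x, 16 mm in y, 86 mm high, on the jig's 18 mm thick base plate. Origin under its centre. Sliding the rail along the vee takes about 1 to 4 N, more means it has met the stop. It must not be rammed: 20 N at most.
- stop_face (a point): Point on the end stop's face where the middle of the rail's end meets it: jig x 0, y +110 mm, 54.6 mm high. Axes as the jig's; the rail comes from its -y side.
- vee_line (a point): Middle of the line where the seated rail's axis lies: jig x 0, y 0, 54.6 mm high. Axes as the jig's. The vee's two 45 degree faces meet 32 mm above the counter; the near one rises to 50 mm at jig x -18 mm, the far one to 68 mm at x +36 mm. Beyond jig y -100 mm nothing of the jig lies under or beside an overhanging rail.
- clamp_arm_top (a point): Top of the fixed clamp arm above the vee's line: jig x 0, y 0, 126 mm high. Steel arm 30 mm wide (jig y), 14 mm thick, from jig x -15 to +75 mm, on a post at x 57 to 75 mm behind the vee; it carries the plunger.
- plunger: Upright clamp plunger over the vee's line (jig x 0, y 0), with its round black knob (32 mm across, 14 mm high) on top. Origin at the centre of the knob's flat top: 168 to 170 mm high at the start. Pushed down (30 mm at most) it moves against a steady friction of 10 N and stays where left, holding a pad force up to about 10 N. Carries the rubber pad at its foot.
- pad_screw (a point): Point on the plunger's foot, 68 mm under the knob's top. Below it hangs the rubber pad (22 x 24 x 8 mm) on an adjusting screw, set differently each time: the pad's underside is 8 to 14 mm below this point. It meets a seated rail's top (70.6 mm high) after 15 to 24 mm of travel; then a spring adds 6 N per mm to the 10 N on the knob. Over 12 N on the rail is too hard.
- flange_a: Bystander: loose steel wall flange, 52 mm disc with a 36 mm high spigot, beside the jig's end stop. Origin under its centre.
- flange_b: Bystander: a second, equal wall flange beside the jig. Origin under its centre.
- screwdriver: Bystander: screwdriver lying on the counter beyond the clamp post. Origin under its middle.
- mug: Bystander: terracotta mug, 76 mm across, 85 mm high. Origin under its centre.
- mill: Bystander: steel pepper mill with black top, 56 mm across, 180 mm high. Origin under its centre.
- jar: Bystander: amber glass jar with a steel cap, 68 mm across, 90 mm high. Origin under its centre.
- spoon: Bystander: wooden spoon lying on the counter. Origin under its middle.

How it is judged:
By the outcome, as a careful person would: the job done as asked, in the order asked, and still so for the second after the job is handed in, with the robot touching nothing.
It also fails if it takes over 61 s, if anything falls off the work surface, if the arm or the gripper's body presses on something with over 40 N, if the wrist force passes 120 N, or if a joint passes its speed limit or range.

## Working session

There is one attempt and no reset: what is moved stays moved. The work goes in short steps, Python scripts to look and compute and a tool call to move; the robot and the scene stay as the last step left them, time stands still between calls to the robot, and variables do not carry over. Pictures are saved under pics/ and viewed, at most 10 in all, crops included, and the job is handed in when it is done.

Besides the shell and the picture viewer there is one more tool, called after "Call:" as a command line: name --pt "numbers of a row" for each row, then --argument value for the rest. step_arm: Moves the arm, as the interface text tells. Its arguments: {"type":"object","properties":{"rows":{"type":"array"},"jaw":{"type":"number"},"squeeze":{"type":"number"}},"required":["rows"]}

```bash
ls; mkdir -p pics
cat > h.py <<'E'
import numpy as np, cv2
from rig import get_obs, camera, hand_in, cut_out, robot
from scipy.spatial.transform import Rotation as R
def pts(c,obs=None):
    H,W=c["depth"].shape; f=H/2/np.tan(np.radians(c["fov_y"])/2)
    v,u=np.mgrid[:H,:W]; d=c["depth"]
    P=np.stack([(u-c["cx"])/f*d,-(v-c["cy"])/f*d,-d],-1)
    if "extrinsics" in c: T=np.array(c["extrinsics"])
    else:
        B=np.eye(4);B[:3,:3]=R.from_quat(obs["tool_rot"]).as_matrix();B[:3,3]=obs["position"]
        T=B@np.array(c["mount"])
    return P@T[:3,:3].T+T[:3,3]
E
python3 - <<'E'
from h import *
o=get_obs(); print(o, robot, getattr(robot,'tip_extent',None))
for n in ["scene","top"]:
    c=camera(n); cv2.imwrite(f"pics/{n}0.png",c["pixels"]); P=pts(c)
    np.savez(f"{n}0.npz",P=P,d=c["depth"],px=c["pixels"],T=c["extrinsics"])
    print(n,{k:v for k,v in c.items() if k not in("pixels","depth")})
    for l in ["jig","rail","end_stop","plunger","flange_a","mug","mill","jar","screwdriver","spoon"]:
        for r in cut_out(l,n)[:2]:
            m=r["region"]&(c["depth"]>0); q=P[m]
            print(n,l,round(r["confidence"],2),np.round(r["extent"]),np.round(np.median(q,0),3) if len(q) else None, np.round(np.percentile(q,[2,98],axis=0),3).tolist() if len(q) else None)
E
```

```text
pics
{'time': 0.0, 'q': array([ 1.01648788e+00,  5.28451845e-01,  1.43385991e+00, -3.49575573e-05,
        1.18136629e+00, -1.78520497e-01]), 'joint_velocities': array([ 4.39420521e-04,  1.28738907e-04,  1.16501111e-03, -1.07829221e-03,
       -1.72679010e-03,  7.67713424e-05]), 'joint_torque': array([-1.07306008e-03, -4.40047145e+01, -1.76589471e+01,  6.32453710e-02,
        5.82765753e-02, -1.64640619e-04]), 'position': array([0.22919163, 0.5811084 , 0.4037935 ]), 'tool_rot': array([ 1.86783714e-01,  9.82400507e-01, -9.79270429e-04, -3.58476728e-04]), 'ft_force': array([0.83366219, 0.44509988, 0.41756844]), 'moment': array([-8.86567444e-03, -5.58502253e-03, -8.65699229e-05]), 'grip_force': 0.0, 'grip_width': 0.08687576753373509} <Robot object at 0x7f8e52d5be00> 0.1822
scene {'fov_y': 49.21193525596206, 'cx': 280.00689698962395, 'cy': 219.18671556582936, 'extrinsics': array([[ 0.28200241, -0.71313975,  0.64179929,  1.41536843],
       [ 0.95926309,  0.19772911, -0.20178585, -0.26868418],
       [ 0.01699911,  0.67255847,  0.73984873,  1.08865346],
       [ 0.        ,  0.      
[... 2466 characters left out ...]
44 0.166 0.008] [[0.523, 0.144, 0.0], [0.57, 0.192, 0.041]]
top mug 0.76 [106. 240.  49.  33.] [0.483 0.439 0.038] [[0.448, 0.39, 0.002], [0.519, 0.489, 0.089]]
top mill 0.61 [138. 154.  31.  39.] [0.702 0.347 0.156] [[0.687, 0.33, 0.008], [0.734, 0.378, 0.185]]
top jar 0.61 [406. 168.  32.  32.] [ 0.695 -0.36   0.087] [[0.671, -0.393, 0.009], [0.73, -0.335, 0.095]]
top screwdriver 0.75 [302. 163.  35.  16.] [ 0.72  -0.082  0.023] [[0.705, -0.13, -0.0], [0.737, -0.032, 0.031]]
top screwdriver 0.63 [274. 188.  13.  10.] [ 0.609 -0.004  0.169] [[0.596, -0.019, 0.163], [0.625, 0.011, 0.174]]
top spoon 0.9 [434. 277.  21.  73.] [ 0.45  -0.453  0.014] [[0.32, -0.471, 0.0], [0.506, -0.424, 0.024]]
```

Call:
step_arm --pt "0.0225 -0.0475 0.005 0 0 1.8" --pt "0.0225 -0.0475 0.005 0 0 1.8" --pt "0.0225 -0.0475 0.005 0 0 1.8" --pt "0.0225 -0.0475 0.005 0 0 1.8" --pt "0.0225 -0.0475 0.005 0 0 1.8" --pt "0.0225 -0.0475 0.005 0 0 1.8" --pt "0.0225 -0.0475 0.005 0 0 1.8" --pt "0.0225 -0.0475 0.005 0 0 1.8" --pt "0.0225 -0.0475 0.005 0 0 1.8" --pt "0.0225 -0.0475 0.005 0 0 1.8" --pt "0.0225 -0.0475 0.005 0 0 1.8" --pt "0 0 0 0 0 1.8" --jaw 0.087

```text
time: 2.6
position: [0.4787, 0.0559, 0.4604]
tool_rot: [0.002, 1.0, -0.001, 0.001]
ft_force: [0.3, -0.3, -0.3]
grip_width: 0.0866
grip_force: 0.0
```

Run:
```python
from h import *
o=get_obs(); print(o["q"],o["position"],o["tool_rot"],o["ft_force"])
c=camera("wrist"); P=pts(c,o); np.savez("w0.npz",P=P,d=c["depth"],px=c["pixels"])
print(np.round(c["mount"],3),c["fov_y"])
s=cv2.imread("pics/scene0.png")[160:320,180:400]
im=np.vstack([cv2.resize(c["pixels"],(440,320)),cv2.resize(s,(440,280))]); 
im=np.hstack([cv2.resize(c["pixels"],(400,300)),cv2.resize(s,(400,300))])
cv2.imwrite("pics/a.png",im)
for l in ["jig","rail","end_stop","plunger"]:
    for r in cut_out(l,"wrist")[:2]:
        m=r["region"]&(c["depth"]>0); q=P[m]
        print(l,round(r["confidence"],2),np.round(r["extent"]),np.round(np.percentile(q,[2,50,98],axis=0),3).tolist() if len(q) else None)
```

```text
[-1.16048544e-01  2.62977769e-01  1.71007342e+00 -7.25762333e-04
  1.16545379e+00 -1.68351553e+00] [0.47868906 0.05586699 0.46038239] [ 1.52208505e-03  9.99997594e-01 -5.07721304e-04  1.49566399e-03] [ 0.27240291 -0.32295696 -0.27584862]
[[ 0.     0.965  0.26   0.07 ]
 [ 1.    -0.    -0.     0.   ]
 [-0.     0.26  -0.965  0.021]
 [ 0.     0.     0.     1.   ]] 64.57943176795955
jig 0.62 [245. 248. 201. 200.] [[0.444, -0.096, 0.016], [0.532, 0.017, 0.055], [0.686, 0.122, 0.167]]
jig 0.2 [330. 289.  17.  70.] [[0.585, 0.106, 0.025], [0.595, 0.113, 0.07], [0.643, 0.121, 0.086]]
rail 0.94 [207. 212. 193.  27.] [[0.496, -0.136, 0.072], [0.51, -0.032, 0.084], [0.528, 0.071, 0.088]]
end_stop 0.7 [332. 286.  15.  68.] [[0.585, 0.106, 0.021], [0.598, 0.112, 0.069], [0.644, 0.121, 0.086]]
plunger 0.82 [225. 330.  31.  32.] [[0.598, -0.016, 0.13], [0.607, -0.002, 0.167], [0.617, 0.011, 0.169]]
```

View pics/a.png

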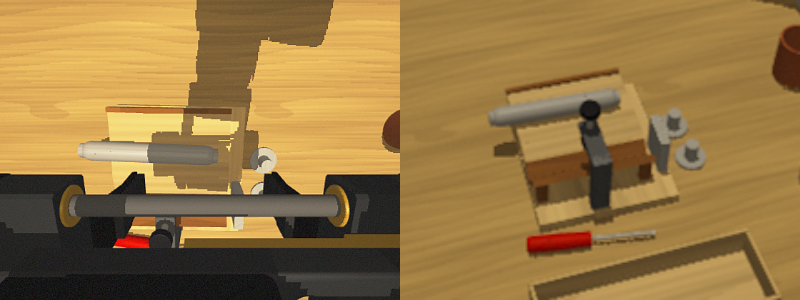

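Run:
```python
from h import *
from scipy.optimize import minimize
# jig height profile fit: z as function of jig coords -> fit yaw, x0,y0
def top(xj):
    return np.interp(xj,[-170,-162.01,-162,-80,-50,-18,0,36],[61.5,61.5,55.5,55.5,58,50,32,68])
for n in ["w0","top0","scene0"]:
    z=np.load(n+".npz"); P=z["P"].reshape(-1,3)[z["d"].ravel()>0]
    # knob
    k=P[(abs(P[:,2]-.169)<.004)&(np.hypot(P[:,0]-.61,P[:,1])<.04)]
    if len(k): print(n,"knob",len(k),(k.min(0)+k.max(0))/2,np.median(k,0),np.ptp(k,axis=0))
    # rail top: points z>.075
    r=P[(P[:,2]>.078)&(P[:,2]<.094)&(P[:,0]>.47)&(P[:,0]<.55)&(abs(P[:,1]+.03)<.13)]
    if len(r)>20:
        c=np.median(r,0); x,y=r[:,0],r[:,1]
        p=np.polyfit(y,x,1); s=np.median(np.abs(x-np.polyval(p,y)))
        print(n,"rail",len(r),"x=%.4f*y+%.4f"%tuple(p),"y",np.percentile(y,[0.5,99.5]),"ztop",np.percentile(r[:,2],95))
    l=P[(P[:,2]>.058)&(P[:,2]<.065)&(P[:,0]>.43)&(P[:,0]<.46)&(abs(P[:,1])<.12)]
    if len(l)>20:
        p=np.polyfit(l[:,1],l[:,0],1); print(n,"lip",len(l),"x=%.4f*y+%.4f"%tuple(p),l[:,1].min(),l[:,1].max(),np.percentile(l[:,0],[2,98]))
    e=P[(P[:,2]>.082)&(P[:,2]<.09)&(P[:,0]>.575)&(P[:,0]<.66)&(P[:,1]>.09)&(P[:,1]<.14)]
    if len(e)>5: 
        print(n,"stop top",len(e),np.percentile(e,[2,50,98],axis=0).round(4).tolist())
        (cx,cy),wh,a=cv2.minAreaRect((e[:,:2]*1000).astype(np.float32)); print(cx,cy,wh,a)
    # shelf edges in y
    q=P[(P[:,2]>.05)&(P[:,2]<.06)&(P[:,0]>.46)&(P[:,0]<.59)&(abs(P[:,1])<.13)]
    b=q[:,0].round(2)
    print(n,"edges",[(v.round(2),q[b==v,1].min().round(4),q[b==v,1].max().round(4)) for v in np.unique(b)])
```

```text
w0 knob 560 [ 0.60807246 -0.00343544  0.16715594] [ 0.60884379 -0.00343207  0.1674276 ] [0.02139344 0.03082232 0.00426231]
w0 rail 4510 x=0.0464*y+0.5134 y [-0.1405266   0.07530973] ztop 0.08731777187568442
w0 lip 1303 x=0.0195*y+0.4472 -0.10068030531042896 0.09932303447344615 [0.44205704 0.45238552]
w0 stop top 227 [[0.6225, 0.1056, 0.0835], [0.6337, 0.1134, 0.0853], [0.6447, 0.1211, 0.0869]]
633.61328125 113.21573638916016 (23.399486541748047, 15.874689102172852) 2.4112064838409424
w0 edges [(np.float64(0.46), np.float64(-0.1006), np.float64(0.0981)), (np.float64(0.47), np.float64(-0.1011), np.float64(0.0985)), (np.float64(0.48), np.float64(-0.1016), np.float64(0.0987)), (np.float64(0.49), np.float64(-0.1017), np.float64(0.0978)), (np.float64(0.5), np.float64(-0.1022), np.float64(0.098)), (np.float64(0.51), np.float64(0.0538), np.float64(0.0982)), (np.float64(0.52), np.float64(0.079), np.float64(0.0973)), (np.float64(0.53), np.float64(-0.102), np.float64(0.0975)), (np.float64(0.54), np.float64(-0.1026), np.float64(0.0977)), (np.float64(0.55), np.float64(-0.1026), np.float64(0.0967)
[... 2269 characters left out ...]
loat64(-0.0732), np.float64(0.0991)), (np.float64(0.49), np.float64(0.0782), np.float64(0.0986)), (np.float64(0.5), np.float64(0.088), np.float64(0.0985)), (np.float64(0.51), np.float64(0.0857), np.float64(0.0999)), (np.float64(0.52), np.float64(-0.1141), np.float64(0.0976)), (np.float64(0.53), np.float64(-0.1009), np.float64(0.0969)), (np.float64(0.54), np.float64(-0.1011), np.float64(0.0988)), (np.float64(0.55), np.float64(-0.1009), np.float64(0.0989)), (np.float64(0.56), np.float64(-0.102), np.float64(0.0971)), (np.float64(0.57), np.float64(-0.102), np.float64(0.0989)), (np.float64(0.58), np.float64(-0.1016), np.float64(0.096)), (np.float64(0.59), np.float64(-0.1005), np.float64(0.1083))]
```

Call:
step_arm --pt "-0.0015 -0.0215 -0.04 0 0 -1.0" --pt "-0.0015 -0.0215 -0.04 0 0 0" --pt "-0.0015 -0.0215 -0.04 0 0 0" --pt "-0.0015 -0.0215 -0.04 0 0 0" --pt "0 0 0 0 0 0" --pt "0 0 0 0 0 0" --pt "0 0 0 0 0 0"

```text
time: 3.72
position: [0.4713, -0.0262, 0.3012]
tool_rot: [0.007, 1.0, -0.0, 0.002]
ft_force: [0.3, -0.3, 0.4]
grip_width: 0.0866
grip_force: 0.0
```

Run:
```python
from h import *
o=get_obs(); print(o["position"],R.from_quat(o["tool_rot"]).as_matrix().round(4).tolist(),o["ft_force"])
c=camera("wrist"); P=pts(c,o); cv2.imwrite("pics/b.png",c["pixels"])
P=P.reshape(-1,3)[c["depth"].ravel()>0]
r=P[(P[:,2]>.076)&(P[:,2]<.094)&(P[:,0]>.47)&(P[:,0]<.56)&(abs(P[:,1]+.03)<.13)]
if len(r):print("rail",len(r),np.polyfit(r[:,1],r[:,0],1),np.percentile(r,[2,50,98],axis=0).round(4).tolist())
```

```text
[ 0.47130876 -0.02622322  0.3012139 ] [[-0.9999, 0.0147, 0.0031], [0.0147, 0.9999, -0.0008], [-0.0031, -0.0007, -1.0]] [ 0.29412758 -0.25229977  0.40104433]
rail 1815 [0.1395363 0.5213745] [[0.4953, -0.1257, 0.0762], [0.5207, -0.0271, 0.0845], [0.5282, 0.0368, 0.0872]]
```

View pics/b.png

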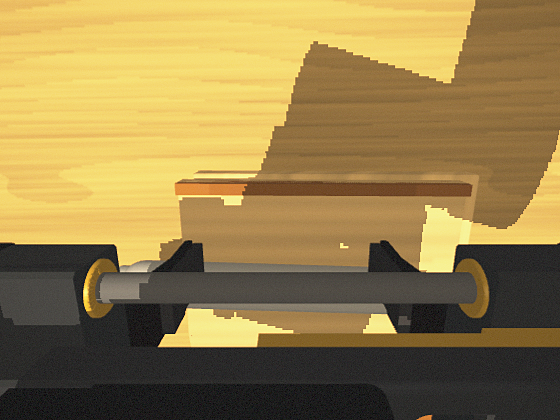

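Call:
step_arm --pt "0 -0.001 -0.02 0 0 0" --pt "0 -0.001 -0.02 0 0 0" --pt "0 -0.001 -0.015 0 0 0" --pt "0 0 0 0 0 0" --pt "0 0 0 0 0 0"

```text
time: 4.4
position: [0.4712, -0.0299, 0.2456]
tool_rot: [0.008, 1.0, -0.0, 0.001]
ft_force: [0.3, -0.7, 0.8]
grip_width: 0.0873
grip_force: 0.0
```

Call:
step_arm --pt "0.004 0 0 0 0 0" --pt "0.004 0 0 0 0 0" --pt "0.004 0 0 0 0 0" --pt "0.004 0 0 0 0 0" --pt "0.004 0 0 0 0 0" --pt "0.004 0 0 0 0 0" --pt "0.004 0 0 0 0 0" --pt "0.004 0 0 0 0 0" --pt "0.004 0 0 0 0 0" --pt "0.004 0 0 0 0 0"

```text
time: 5.65
position: [0.5108, -0.03, 0.2447]
tool_rot: [0.008, 1.0, 0.0, -0.001]
ft_force: [-2.1, 0.9, -0.7]
grip_width: 0.0873
grip_force: 0.7
```

```bash
cat > look.py <<'E'
from h import *
import sys
o=get_obs(); print(o["time"],o["position"],o["ft_force"])
for n in sys.argv[1:]:
    c=camera(n); P=pts(c,o)
    for r in cut_out("rail",n)[:1]:
        m=r["region"]&(c["depth"]>0); q=P[m]
        print(n,round(r["confidence"],2),r["extent"],np.percentile(q,[2,50,98],axis=0).round(4).tolist(),np.polyfit(q[:,1],q[:,0],1))
    cv2.imwrite(f"pics/{n}_{o['time']:.2f}.png",cv2.resize(c["pixels"][150:330,160:400],(800,600)) if n!="wrist" else c["pixels"])
E
python3 look.py top scene
```

```text
5.65 [ 0.51075059 -0.03003894  0.2446977 ] [-2.05915558  0.88956063 -0.66303385]
top 0.73 [273.5, 186.3, 14.4, 5.6] [[0.6066, -0.019, 0.1633], [0.6162, -0.0067, 0.1696], [0.6237, 0.0036, 0.1759]] [0.39617003 0.6186423 ]
scene 0.75 [286.3, 239.3, 93.6, 83.6] [[0.4585, -0.1001, 0.0071], [0.6249, -0.0032, 0.049], [0.694, 0.1217, 0.1601]] [-0.02074425  0.6112746 ]
```

Call:
step_arm --pt "0.003 0 0 0 0 0" --pt "0.003 0 0 0 0 0" --pt "0.003 0 0 0 0 0" --pt "0.003 0 0 0 0 0" --pt "0.003 0 0 0 0 0" --pt "0.003 0 0 0 0 0"

```text
time: 6.6
position: [0.529, -0.0301, 0.2447]
tool_rot: [0.008, 1.0, 0.0, -0.0]
ft_force: [-1.3, -1.0, 1.1]
grip_width: 0.0867
grip_force: 0.6
```

```bash
python3 look.py scene; ls pics
```

```text
6.6 [ 0.52904766 -0.03010365  0.24474161] [-1.27242794 -1.01224359  1.11581195]
scene 0.7 [267.5, 228.1, 78.4, 17.4] [[0.5445, -0.1395, 0.0654], [0.5664, -0.058, 0.0851], [0.5773, 0.0676, 0.0921]] [0.05462821 0.56714574]
a.png
b.png
scene0.png
scene_5.65.png
scene_6.60.png
top0.png
top_5.65.png
```

Call:
step_arm --pt "0.002 0 0 0 0 0" --pt "0.002 0 0 0 0 0" --pt "0.002 0 0 0 0 0" --pt "0.002 0 0 0 0 0" --pt "0.002 0 0 0 0 0"

```text
time: 7.32
position: [0.5392, -0.0302, 0.2448]
tool_rot: [0.008, 1.0, -0.0, 0.0]
ft_force: [0.0, -0.3, -0.1]
grip_width: 0.0869
grip_force: 0.0
```

```bash
python3 look.py scene
```

```text
7.325 [ 0.53917996 -0.03017289  0.24478327] [ 0.01634139 -0.32928626 -0.10750688]
scene 0.88 [271.2, 247.7, 76.9, 24.8] [[0.6028, -0.1427, 0.049], [0.6211, -0.0594, 0.0665], [0.6305, 0.0658, 0.0733]] [0.02293216 0.62070461]
```

Call:
step_arm --pt "-0.02 0 0 0 0 0" --pt "0 0 0.045 0 0 0" --pt "0 0 0.045 0 0 0" --pt "0.01 -0.0165 0.045 0 0 -10" --pt "0.01 -0.0165 0 0 0 -10" --pt "0.01 -0.0165 0 0 0 -10" --pt "0.01 -0.0165 0 0 0 -10" --pt "0.01 -0.0165 0 0 0 -10" --pt "0.01 -0.0165 0 0 0 -10" --pt "0.01 -0.0165 0 0 0 -10" --pt "0.01 -0.0165 0 0 0 -10" --pt "0.01 -0.0165 0 0 0 -10" --jaw 0

```text
time: 8.93
position: [0.609, -0.1791, 0.3795]
tool_rot: [0.715, 0.699, -0.0, -0.0]
ft_force: [0.4, 0.4, -0.0]
grip_width: 0.0009
grip_force: 0.0
```

Call:
step_arm --pt "0 0 0 0 0 0" --pt "0 0 0 0 0 0"

```text
time: 9.18
position: [0.6083, -0.178, 0.3794]
tool_rot: [0.712, 0.702, -0.0, -0.001]
ft_force: [0.3, 0.4, -0.4]
grip_width: 0.0004
grip_force: 0.0
```

```bash
python3 look.py scene wrist; ls -t pics | head -2
python3 - <<'E'
from h import *
import cv2
E
```

```text
9.175 [ 0.60830233 -0.17803501  0.37939194] [ 0.31572203  0.37729211 -0.39422878]
scene 0.72 [272.5, 245.5, 75.3, 22.8] [[0.5862, -0.1426, 0.0162], [0.6212, -0.0579, 0.0658], [0.631, 0.0686, 0.0733]] [0.05012453 0.62082181]
wrist 0.91 [289.5, 81.5, 35.3, 163.1] [[0.5968, -0.1422, 0.0579], [0.6117, -0.0737, 0.0675], [0.6267, -0.018, 0.0707]] [0.0175462  0.61302677]
wrist_9.18.png
scene_9.18.png
```

Call:
step_arm --pt "0.001 0 -0.04 0 0 0" --pt "0.001 0 -0.04 0 0 0" --pt "0 0 -0.04 0 0 0" --pt "0 0 -0.03 0 0 0" --pt "0 0 0 0 0 0" --pt "0 0 0 0 0 0"

```text
time: 10.12
position: [0.6114, -0.1786, 0.2309]
tool_rot: [0.713, 0.702, 0.0, 0.001]
ft_force: [0.7, -0.1, -1.1]
grip_width: 0.0004
grip_force: 0.0
```

Call:
step_arm --pt "0 0.003 0 0 0 0" --pt "0 0.003 0 0 0 0" --pt "0 0.003 0 0 0 0" --pt "0 0.003 0 0 0 0" --pt "0 0.001 0 0 0 0" --pt "0 0 0 0 0 0"

```text
time: 10.88
position: [0.6108, -0.1655, 0.2297]
tool_rot: [0.713, 0.701, -0.0, -0.0]
ft_force: [0.4, -0.8, 0.4]
grip_width: 0.0004
grip_force: 0.0
```

Call:
step_arm --pt "0 0.002 0 0 0 0" --pt "0 0.002 0 0 0 0" --pt "0 0.002 0 0 0 0" --pt "0 0.002 0 0 0 0" --pt "0 0.002 0 0 0 0" --pt "0 0.002 0 0 0 0" --pt "0 0.002 0 0 0 0" --pt "0 0.002 0 0 0 0" --pt "0 0.002 0 0 0 0"

```text
time: 12.0
position: [0.6109, -0.1475, 0.2298]
tool_rot: [0.713, 0.701, 0.0, 0.0]
ft_force: [-0.3, -1.3, -1.3]
grip_width: 0.0004
grip_force: 0.8
```

Call:
step_arm --pt "0 0.002 0 0 0 0" --pt "0 0.002 0 0 0 0" --pt "0 0.002 0 0 0 0" --pt "0 0.002 0 0 0 0" --pt "0 0.002 0 0 0 0"

```text
time: 12.62
position: [0.611, -0.1376, 0.2299]
tool_rot: [0.713, 0.701, 0.0, 0.0]
ft_force: [0.5, -2.3, -0.5]
grip_width: 0.0007
grip_force: 0.9
```

```bash
python3 look.py scene top
```

```text
12.625 [ 0.61101149 -0.13755547  0.22987884] [ 0.54257289 -2.27527094 -0.4745385 ]
scene 0.58 [285.9, 244.1, 64.1, 18.6] [[0.603, -0.0807, 0.0503], [0.6226, -0.0158, 0.0661], [0.6312, 0.0904, 0.0732]] [0.00861944 0.62046599]
```

Call:
step_arm --pt "0 0.0015 0 0 0 0" --pt "0 0.0015 0 0 0 0" --pt "0 0.0015 0 0 0 0" --pt "0 0.0015 0 0 0 0"

```text
time: 13.32
position: [0.6108, -0.1316, 0.2298]
tool_rot: [0.713, 0.701, -0.0, 0.0]
ft_force: [0.4, -2.6, 0.8]
grip_width: 0.0004
grip_force: 1.1
```

Call:
step_arm --pt "0 0.001 0 0 0 0" --pt "0 0.001 0 0 0 0"

```text
time: 13.58
position: [0.6108, -0.1296, 0.2298]
tool_rot: [0.713, 0.701, 0.0, 0.0]
ft_force: [0.9, -2.0, 0.4]
grip_width: 0.0006
grip_force: 1.1
```

Call:
step_arm --pt "0 0.0005 0 0 0 0" --pt "0 0.0005 0 0 0 0" --pt "0 0.0005 0 0 0 0"

```text
time: 13.95
position: [0.6109, -0.1281, 0.2297]
tool_rot: [0.713, 0.701, 0.0, 0.0]
ft_force: [1.2, -2.3, 0.3]
grip_width: 0.0003
grip_force: 1.1
```

Call:
step_arm --pt "0 0.0005 0 0 0 0" --pt "0 0.0005 0 0 0 0" --pt "0 0.0005 0 0 0 0"

```text
time: 14.32
position: [0.6109, -0.1266, 0.2298]
tool_rot: [0.713, 0.701, 0.0, 0.0]
ft_force: [0.9, -1.6, 0.2]
grip_width: 0.0004
grip_force: 1.0
```

Call:
step_arm --pt "0 0.0005 0 0 0 0" --pt "0 0.0005 0 0 0 0"

```text
time: 14.58
position: [0.6109, -0.1256, 0.2297]
tool_rot: [0.713, 0.701, 0.0, 0.0]
ft_force: [0.8, -2.1, -0.1]
grip_width: 0.0008
grip_force: 1.0
```

Call:
step_arm --pt "0 0.0005 0 0 0 0" --pt "0 0.0005 0 0 0 0"

```text
time: 14.82
position: [0.6109, -0.125, 0.2298]
tool_rot: [0.713, 0.702, -0.0, 0.0]
ft_force: [0.5, -4.5, -0.3]
grip_width: 0.0001
grip_force: 2.4
```

Call:
step_arm --pt "0 0.0003 0 0 0 0"

```text
time: 14.95
position: [0.6109, -0.1249, 0.2298]
tool_rot: [0.713, 0.701, -0.0, 0.001]
ft_force: [0.3, -4.8, -0.3]
grip_width: 0.0002
grip_force: 2.8
```

Call:
step_arm --pt "0 0.0003 0 0 0 0" --pt "0 0 0 0 0 0"

```text
time: 15.2
position: [0.6109, -0.1249, 0.2298]
tool_rot: [0.713, 0.701, -0.0, 0.001]
ft_force: [-0.3, -5.3, 0.0]
grip_width: 0.0006
grip_force: 2.9
```

Call:
step_arm --pt "0 0.0005 0 0 0 0" --pt "0 0.0005 0 0 0 0" --pt "0 0 0 0 0 0"

```text
time: 15.58
position: [0.6109, -0.1246, 0.2298]
tool_rot: [0.713, 0.702, -0.001, 0.001]
ft_force: [-1.4, -8.5, -0.9]
grip_width: 0.0004
grip_force: 4.2
```

```bash
python3 look.py scene wrist top
```

```text
15.575 [ 0.61088798 -0.12455854  0.2298207 ] [-1.36260217 -8.5262123  -0.87398087]
scene 0.95 [292.2, 242.7, 60.8, 19.6] [[0.6035, -0.0662, 0.0496], [0.6228, 0.0309, 0.0663], [0.6317, 0.1004, 0.0736]] [0.0201376  0.62063805]
wrist 0.64 [285.6, 125.7, 74.9, 251.4] [[0.5978, -0.1089, 0.0584], [0.6125, -0.052, 0.068], [0.6274, -0.0111, 0.0708]] [0.01628354 0.61344494]
top 0.28 [271.7, 211.8, 47.0, 98.4] [[0.3902, -0.0574, -0.0009], [0.6479, -0.0055, 0.059], [0.7086, 0.0441, 0.7011]] [-2.6708214   0.55764154]
```

Call:
step_arm --pt "0 -0.01 0 0 0 0" --pt "0 -0.01 0 0 0 0" --pt "0 0 0.0575 0 0 0" --pt "0 0 0.0575 0 0 0" --pt "0 0 0.0575 0 0 0" --pt "0.002 0.0465 0 0 0 0" --pt "0 0.0465 0 0 0 0" --pt "0 0.0465 0 0 0 0" --pt "0 0 -0.02 0 0 0" --pt "0 0 -0.012 0 0 0" --pt "0 0 0 0 0 0" --pt "0 0 0 0 0 0"

```text
time: 17.38
position: [0.6131, -0.0043, 0.3705]
tool_rot: [0.713, 0.701, 0.0, 0.0]
ft_force: [-0.5, -0.4, -0.6]
grip_width: 0.0007
grip_force: 0.0
```

Run:
```python
from h import *
o=get_obs(); print(o["position"],o["ft_force"])
c=camera("scene"); P=pts(c)
r=cut_out("rail","scene")[0]; q=P[r["region"]]; print(r["confidence"],np.percentile(q,[2,50,98],axis=0).round(4).tolist())
a=c["pixels"][150:330,200:400]
c=camera("wrist"); cv2.imwrite("pics/d.png",np.hstack([cv2.resize(a,(400,360)),cv2.resize(c["pixels"],(400,360))]))
```

```text
[ 0.61311359 -0.00428961  0.37051779] [-0.48959557 -0.41712094 -0.63783184]
0.56 [[0.6008, -0.1092, 0.0495], [0.6216, -0.0315, 0.0663], [0.6311, 0.0977, 0.0734]]
```

View pics/d.png

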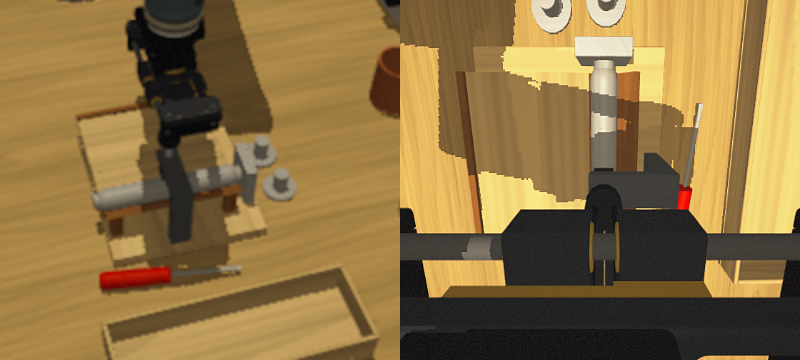

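Call:
step_arm --pt "0 0 -0.006 0 0 0" --pt "0 0 -0.006 0 0 0" --pt "0 0 -0.003 0 0 0" --pt "0 0 -0.002 0 0 0" --pt "0 0 -0.002 0 0 0" --pt "0 0 -0.001 0 0 0" --pt "0 0 0 0 0 0"

```text
time: 18.4
position: [0.6128, -0.0035, 0.3509]
tool_rot: [0.713, 0.701, 0.0, 0.0]
ft_force: [-1.6, -0.6, 3.0]
grip_width: 0.0007
grip_force: 2.1
```

Call:
step_arm --pt "0 0 -0.001 0 0 0" --pt "0 0 -0.001 0 0 0" --pt "0 0 -0.001 0 0 0" --pt "0 0 -0.001 0 0 0" --pt "0 0 -0.001 0 0 0"

```text
time: 19.02
position: [0.6128, -0.0034, 0.3467]
tool_rot: [0.713, 0.701, 0.0, 0.0]
ft_force: [-2.6, -0.1, 8.3]
grip_width: 0.0006
grip_force: 4.3
```

Call:
step_arm --pt "0 0 -0.001 0 0 0" --pt "0 0 -0.001 0 0 0" --pt "0 0 -0.001 0 0 0" --pt "0 0 -0.001 0 0 0" --pt "0 0 -0.001 0 0 0"

```text
time: 19.65
position: [0.6128, -0.0035, 0.3417]
tool_rot: [0.713, 0.701, 0.0, 0.0]
ft_force: [-3.0, 0.7, 9.0]
grip_width: 0.0001
grip_force: 4.3
```

Call:
step_arm --pt "0 0 -0.001 0 0 0" --pt "0 0 -0.001 0 0 0" --pt "0 0 -0.001 0 0 0" --pt "0 0 -0.001 0 0 0"

```text
time: 20.15
position: [0.6128, -0.0035, 0.3377]
tool_rot: [0.713, 0.701, 0.0, 0.0]
ft_force: [-2.7, -0.0, 8.3]
grip_width: 0.0001
grip_force: 4.3
```

Call:
step_arm --pt "0 0 -0.0005 0 0 0" --pt "0 0 -0.0005 0 0 0"

```text
time: 20.4
position: [0.6128, -0.0035, 0.3367]
tool_rot: [0.713, 0.701, 0.0, 0.0]
ft_force: [-2.5, 1.3, 9.4]
grip_width: 0.0006
grip_force: 4.3
```

Call:
step_arm --pt "0 0 -0.0005 0 0 0" --pt "0 0 -0.0005 0 0 0"

```text
time: 20.65
position: [0.6128, -0.0035, 0.3357]
tool_rot: [0.713, 0.701, 0.0, 0.0]
ft_force: [-3.0, 0.3, 8.2]
grip_width: 0.0007
grip_force: 4.3
```

Call:
step_arm --pt "0 0 -0.0005 0 0 0" --pt "0 0 -0.0005 0 0 0"

```text
time: 20.9
position: [0.6128, -0.0035, 0.3348]
tool_rot: [0.713, 0.701, 0.0, 0.0]
ft_force: [-2.9, 0.4, 9.6]
grip_width: 0.0005
grip_force: 5.1
```

Call:
step_arm --pt "0 0 -0.0005 0 0 0"

```text
time: 21.02
position: [0.6128, -0.0035, 0.3346]
tool_rot: [0.713, 0.701, 0.0, 0.0]
ft_force: [-3.6, 0.4, 11.7]
grip_width: 0.0005
grip_force: 5.7
```

Call:
step_arm --pt "0 0 -0.0003 0 0 0"

```text
time: 21.15
position: [0.6128, -0.0035, 0.3345]
tool_rot: [0.713, 0.701, 0.0, 0.0]
ft_force: [-4.2, 1.1, 11.5]
grip_width: 0.0005
grip_force: 6.0
```

Call:
step_arm --pt "0 0 0 0 0 0"

```text
time: 21.28
position: [0.6128, -0.0035, 0.3345]
tool_rot: [0.713, 0.701, 0.0, 0.0]
ft_force: [-3.3, -0.0, 11.2]
grip_width: 0.0002
grip_force: 5.6
```

Call:
step_arm --pt "0 0 -0.0004 0 0 0"

```text
time: 21.4
position: [0.6128, -0.0034, 0.3343]
tool_rot: [0.713, 0.701, 0.0, 0.001]
ft_force: [-4.6, 1.0, 12.9]
grip_width: 0.0007
grip_force: 6.6
```

Call:
step_arm --pt "0 0 -0.0004 0 0 0"

```text
time: 21.52
position: [0.6128, -0.0034, 0.3341]
tool_rot: [0.713, 0.701, 0.0, 0.001]
ft_force: [-4.4, -0.0, 14.2]
grip_width: 0.0006
grip_force: 7.1
```

```bash
python3 -c "
from rig import *
o=get_obs();print(o['position'],o['ft_force'],o['grip_force'])"
```

```text
[ 0.61276324 -0.0034432   0.33408862] [-4.44974532e+00 -1.06006380e-02  1.41577998e+01] 7.097760192118585
```

Call:
step_arm --pt "0 0 -0.0004 0 0 0"

```text
time: 21.65
position: [0.6127, -0.0034, 0.3339]
tool_rot: [0.713, 0.701, 0.0, 0.001]
ft_force: [-3.2, 0.4, 15.4]
grip_width: 0.0007
grip_force: 7.6
```

```bash
python3 -c "
from rig import *
o=get_obs();print(o['position'],o['ft_force'],o['grip_force'])"
```

```text
[ 0.61274489 -0.0034292   0.33388404] [-3.18835761  0.38816303 15.39110989] 7.614320539869368
```

Call:
step_arm --pt "0 0 0.002 0 0 0" --pt "0 0 0.003 0 0 0" --pt "0 0 0.01 0 0 0" --pt "0 0 0.03 0 0 0" --pt "0 0 0.05 0 0 0" --pt "0 0 0.05 0 0 0" --pt "-0.04 0 0 0 0 0" --pt "-0.04 -0.04 0 0 0 0" --pt "0 -0.04 0 0 0 0" --pt "0 -0.04 0 0 0 0" --pt "0 0 0 0 0 0" --pt "0 0 0 0 0 0"

```text
time: 23.15
position: [0.5327, -0.1232, 0.4763]
tool_rot: [0.713, 0.701, 0.0, -0.0]
ft_force: [0.0, -0.4, 0.1]
grip_width: 0.0001
grip_force: 0.0
```

Run:
```python
from h import *
o=get_obs(); print(o["time"],o["position"],o["ft_force"])
c=camera("scene"); P=pts(c)
for l in ["rail","plunger","end_stop"]:
    for r in cut_out(l,"scene")[:1]:
        q=P[r["region"]]; print(l,r["confidence"],np.percentile(q,[1,50,99],axis=0).round(4).tolist())
cv2.imwrite("pics/e.png",cv2.resize(c["pixels"][180:310,210:370],(800,600),interpolation=cv2.INTER_CUBIC))
```

```text
23.15 [ 0.53273881 -0.12324254  0.47625397] [ 0.00213123 -0.44355904  0.08561266]
rail 0.7 [[0.5886, -0.11, 0.0479], [0.6216, -0.0245, 0.0659], [0.6322, 0.1056, 0.0741]]
plunger 0.69 [[0.6015, -0.0194, 0.077], [0.6195, -0.0053, 0.1505], [0.6311, 0.0108, 0.1552]]
end_stop 0.76 [[0.5902, 0.1056, 0.0222], [0.6346, 0.1107, 0.0749], [0.6493, 0.1246, 0.0895]]
```

View pics/e.png

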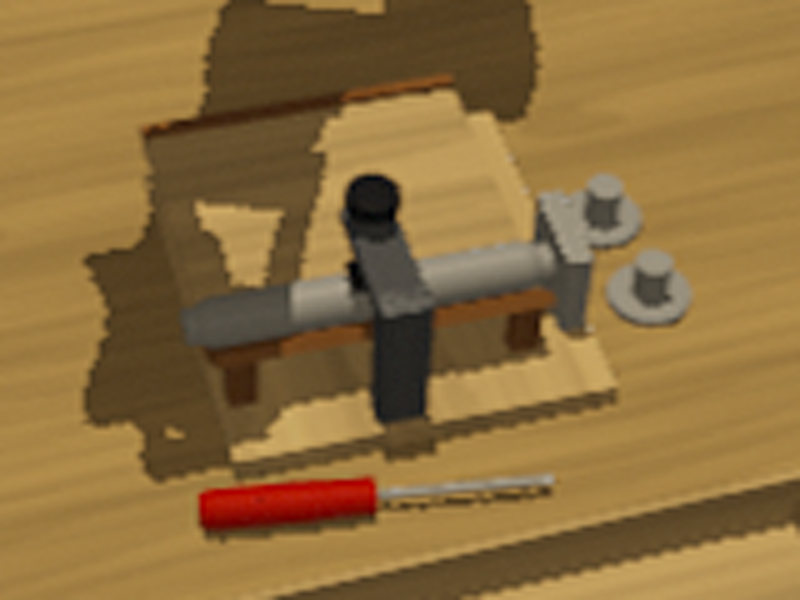

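The picture shows the rail lying in the vee with its end against the stop at (555, 255). The plunger is down on it with the pad at (358, 275), and the flanges and screwdriver have not moved.

```bash
python3 -c "
from rig import *
print(hand_in())"
```

```text
the job is handed in; nothing more can be done
None
```

Handed in after about 23 s: I rolled the rail over the hump into the vee, slid it against the end stop (about 8.5 N at most), then pushed the clamp down to roughly 7 N on the rail (estimated from the knob force) and let go, with nothing else in the last view of the jig disturbed.

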